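Seat the vial rack in the shaker's stop corner and close the cam clamp

ROBOT

A 6-joint arm with a two-finger parallel gripper is mounted at the origin on a cart in front of the work surface, level with it; the furniture and walls round the work are solid. World frame = base frame: x ahead of the robot, y to its left, z up, the work surface at z = 0. Lengths are in m, angles in rad, forces in N, time in s.
With the tool pointing down it reaches from about 0.375 to 0.9 m from the base axis. Payload 3.1 kg.
Tool frame: the origin (TCP) lies between the finger pads; the fingertips stand 8 mm ahead of it and the grasp point (between the pads) lies 11 mm behind it (manip.tip_extent is the distance from the TCP to the fingertips, in m); z points along the fingers, x is the direction in which the jaws open and shut, and the axes are right-handed (so a half turn about z gives the same grasp; the last joint's range is limited). The gripper opens to 85 mm and grips with 20 to 120 N. Pads are 22 mm wide; open, the fingers measure 114 mm over their backs; the gripper's body (76 mm by 85 mm) begins 54 mm behind the grasp point. The pads swing forward as they close: fully open they stand 13 mm farther back than shut.
Start: joints at [-1.329, 0.527, 1.433, -0, 1.181, -0.178], TCP at [0.255, -0.57, 0.239] pointing down, gripper open.
Joint ranges: [-3.08, 3.08], [-0.75, 2.2], [0.22, 2.44], [-1.43, 4.57], [0, 2.65], [-2.85, 2.85]. Speed limits (rad/s): [2.79, 2.79, 3.14, 3.14, 3.14, 3.14].

INTERFACE

Orientations are given as a unit quaternion [x, y, z, w].
In Python, from station import manip gives the robot as it stands.
- The arm moves only by the tool move_arm, never from a script. Its argument "deltas" is a list that holds one entry, the list of rows, each a list of 4 numbers: the shift along the tool's x, y, z in m, then the turn about the tool's z in degrees. A call has 1 to 20 rows; each row is the pose to reach, as a shift and turn from the pose measured when the call began, along the tool's axes at that moment; what a row does not reach only later rows make up. A row lasts 1/12 s, in which the tool goes at most 41.7 mm and 7.16 degrees, less where a joint would pass 70% of its speed; a pose out of reach is approached as far as the arm can. A call with a gripper value outside its range is refused whole. "gripper" is the opening, from 0 (shut) to 1 (fully open), set as the call begins (left out, the last holds). The fingers move at their own pace and stop on an object; "squeeze" is the grip in N (left out, the last holds). Time passes only in rows, so rows that repeat a pose let the fingers close. It gives the time, the measured TCP pose, the force and the opening at its end, in the units of the state.
- manip.sense(): the state, without advancing time (a new reading comes with each control period).
- manip.snapshot(name): name is "scene" or "top" or "wrist"; returns a dict with "img" (480x640x3 uint8, red, green, blue), "vertical_fov" (degrees; the focal length in pixels is half the picture's height over the tangent of half this angle, whatever the lens; pixels are square), "cx", "cy" (the principal point, pixels), "origin" and "orientation" of the camera in the world. Camera axes: x right, y down, z forward; pixel columns grow to the right and rows downward; lengths in m; the calibration is good to about 2 mm. A picture is of the moment at which its call begins. There is no depth.
- manip.sign_off(): hands the job in, once; it reports no verdict.
The state is a dict: "t": time; "q": joint angles; "qd": joint speeds; "tau": joint torques, N m; "tcp_pos": TCP position; "tool_rot": TCP orientation; "force": force on the tool from outside, world axes, zero at the start; "ft_torque": the same for the moment, N m; "finger_gap": opening from 0.0 (shut) to 1.0 (fully open).
Only numpy, scipy, OpenCV 4.12 (cv2) and the standard library are available. Lean on these libraries where they do the work, as an engineer would, in place of code of your own. Each camera call takes 0.05 s, during which the arm holds its last target.

TASK

The rack of sample vials stands loose and askew on the shaker's platform. Using only the fingertips and lifting nothing, push it along the platform until it sits square in the corner touching both stop bars, the one at the back and the one on the left; then push the clamp's hand lever all the way round so that its pad presses the rack home and holds it. Leave the beaker, the two single vials on the bench, the timer and the tape where they are.

Things in the scene. Friction and masses are not known exactly. Their poses are not given: they have to be found in the camera images.
- vial_rack: the rack to clamp: a loose grey plastic rack of small white-capped sample vials (4 rows of 6, three places empty) on the shaker's platform; 86 mm along its x, 128 mm along its y, 36 mm high (43 mm over the caps), 0.34 kg give or take a third. A plain rectangular box with flat sides. Origin: centre of its underside, z up
- shaker: white orbital shaker, fixed. Origin on the bench straight below the rack's home: the rack is home when its origin is at x=0, y=0, z=100 mm of this frame, square to it. x points to the back bar, y to the left bar, z up. Bare aluminium platform, top at z=100 mm, x -168 to +74, y -206 to +168 mm; its front with the control panel faces the robot
- back_bar (a point): back stop bar, a steel angle 26 mm high above the platform: this point is on its inner face (shaker x=+43 mm) at its top edge, y=0; the face runs from y=-51 to +71 mm and meets the rack's long side
- left_bar (a point): left stop bar, a steel angle 26 mm high above the platform: this point is on its inner face (shaker y=+64 mm) at its top edge, x=0; the face runs from x=-141 to +41 mm and meets the rack's short side; at its near end a 22 mm lead-in flares outwards
- clamp_lever (a joint): hand lever angle: 0 open (points to shaker -y), 1.571 closed on its stop (points to shaker +x); turns anticlockwise seen from above, 2 to 4 N at the grip, stays where left. Its spiral cam moves the pad towards +y by 7.6 mm per rad, 12 mm in all; the pad's spring starts at 5 N and adds 2.5 N/mm (6 mm travel), so a seated rack is held with about 10 N
- lever_grip (a point): the black upright grip at the lever's end, a round post 18 mm in diameter, from 29 to 65 mm above the platform; this point is on its axis, 47 mm above the platform, 72 mm from the pivot
- lever_pivot (a point): a point on the lever's upright pivot axis, 47 mm above the platform (shaker x=+6, y=-120 mm); the cam and lever hub round it reach up to 45 mm above the platform
- clamp_pad: sprung rubber-faced clamp pad on the right: 40 mm wide (shaker x -14 to +26 mm), 10 to 32 mm above the platform; origin mid-width on its face at platform height, y towards the rack. Lever open: face at shaker y=-74 mm, 10 mm clear of a rack that is home. Guides and cam behind it: x -24 to +36, out to y=-149 mm
- clamped_beaker: bystander: white beaker, 69 mm wide, 83 mm high, standing loose in the rear of two 80 mm wire rings (44 mm high, shaker x=+14 and -90, y=+125 mm) left of the left bar; origin: centre of its underside
- vial_1: bystander: single white-capped vial, 25 mm wide, 56 mm high, on the bench to the right of the shaker; origin: centre of its underside
- vial_2: bystander: second single vial of the same kind beside it; origin: centre of its underside
- bench_timer: bystander: flat white timer, 72 x 66 x 21 mm, lying on the bench to the right of the shaker, nearer the robot; origin: centre of its underside
- tape_roll: bystander: roll of tape, 104 mm wide, 25 mm high, lying far right on the bench; origin: centre of its underside
Things that resemble listed ones, but are neither listed nor needed, are in the scene too. Of the things that look like the vial_rack, the largest one is meant.

How it is judged:
By the outcome, as a careful person would: the job done as asked, in the order asked, and still so for the second after the job is handed in, with the robot touching nothing.
It also fails if it takes over 64 s, if anything falls off the work surface, if the arm or the gripper's body presses on something with over 40 N, if the wrist force passes 120 N, or if a joint passes its speed limit or range.

## Working session

There is one attempt and no reset: what is moved stays moved. The work goes in short steps, Python scripts to look and compute and a tool call to move; the robot and the scene stay as the last step left them, time stands still between calls to the robot, and variables do not carry over. Pictures are saved under pics/ and viewed, and the job is handed in when it is done.

Besides the shell and the picture viewer there is one more tool, called after "Request:" as name(argument=value, ...), one argument or row to a line, values as JSON. move_arm: Moves the arm, as the interface text tells. Its arguments: {"type":"object","properties":{"deltas":{"type":"array"},"gripper":{"type":"number"},"squeeze":{"type":"number"}},"required":["deltas"]}

```bash
ls; mkdir -p pics; python3 - <<'E'
from station import manip
import cv2
s=manip.sense(); print({k:s[k] for k in('t','tcp_pos','tool_rot','force','finger_gap')})
for n in('scene','top','wrist'):
    d=manip.snapshot(n); cv2.imwrite(f'pics/{n}0.png',d['img'][:,:,::-1]); print(n,d['vertical_fov'],d['cx'],d['cy'],d['origin'],d['orientation'])
E
```

```text
pics
{'t': 0.0, 'tcp_pos': array([ 0.2551681 , -0.56977084,  0.23834191]), 'tool_rot': array([ 8.39200895e-01, -5.43820458e-01, -7.90559141e-04, -7.36394356e-04]), 'force': array([-0.17165315,  0.29540164, -0.19082212]), 'finger_gap': 0.9995682833024419}
scene 44.00539103188802 323.72281354853595 236.7769469991748 [-0.62470792 -0.78382812  0.79792142] [ 0.74499719 -0.42865948  0.26525267 -0.43688815]
top 57.813593157100065 316.74881945522696 243.16543571260993 [ 0.39500093 -0.16505832  1.30007481] [ 0.70977455 -0.70335039  0.03172504 -0.02262383]
wrist 62.45102331653815 315.16861141130096 238.64893675782216 [ 0.33190617 -0.53586404  0.37266002] [ 0.82821265 -0.53634388 -0.08947927  0.13561896]
```

View pics/scene0.png

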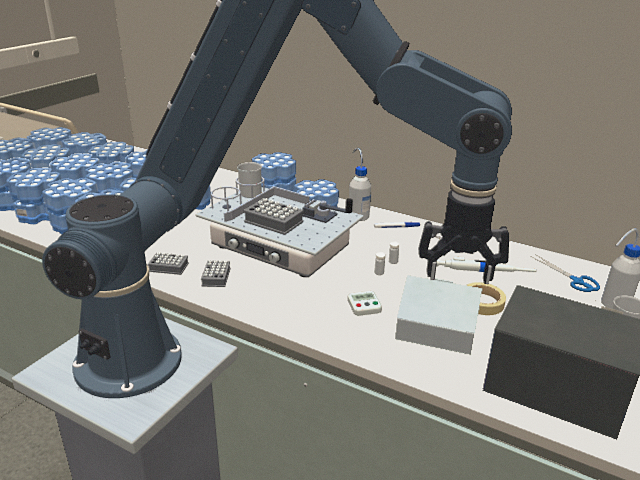

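View pics/top0.png

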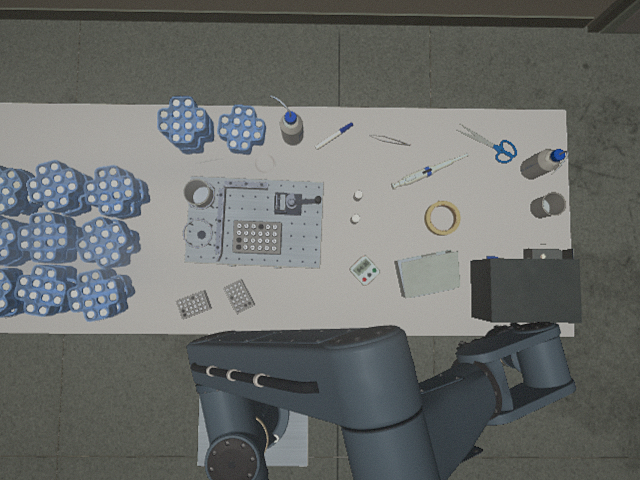

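View pics/wrist0.png

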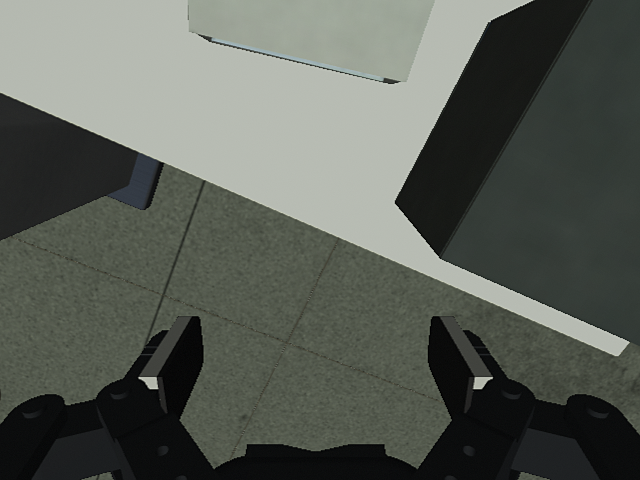

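The top view shows the shaker at about (185..323, 178..268), with the rack at about (257,237) and the lever pointing right at about (318,200). I'll zoom in.

```bash
python3 - <<'E'
import cv2
a=cv2.imread('pics/top0.png')[168:278,175:335]
cv2.imwrite('pics/top0z.png',cv2.resize(a,None,fx=5,fy=5,interpolation=cv2.INTER_CUBIC))
a=cv2.imread('pics/scene0.png')[150:280,190:370]
cv2.imwrite('pics/scene0z.png',cv2.resize(a,None,fx=4.4,fy=4.4,interpolation=cv2.INTER_CUBIC))
E
```

```text
(no output)
```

View pics/top0z.png

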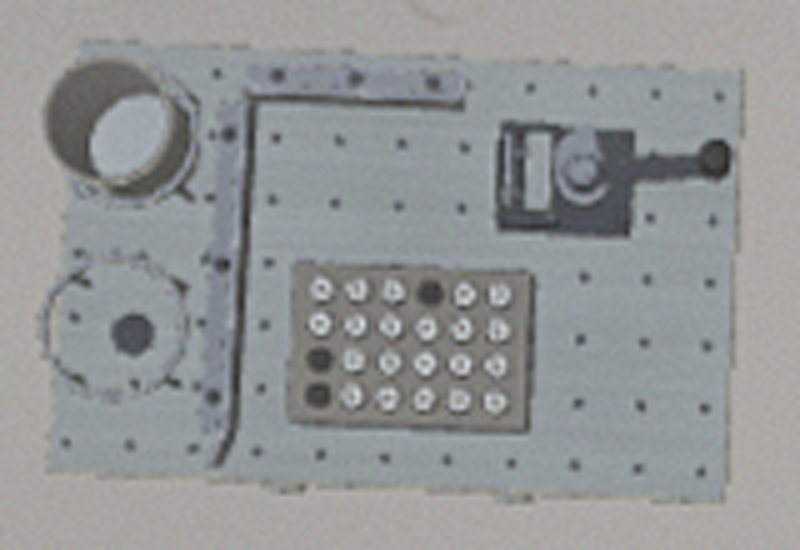

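View pics/scene0z.png

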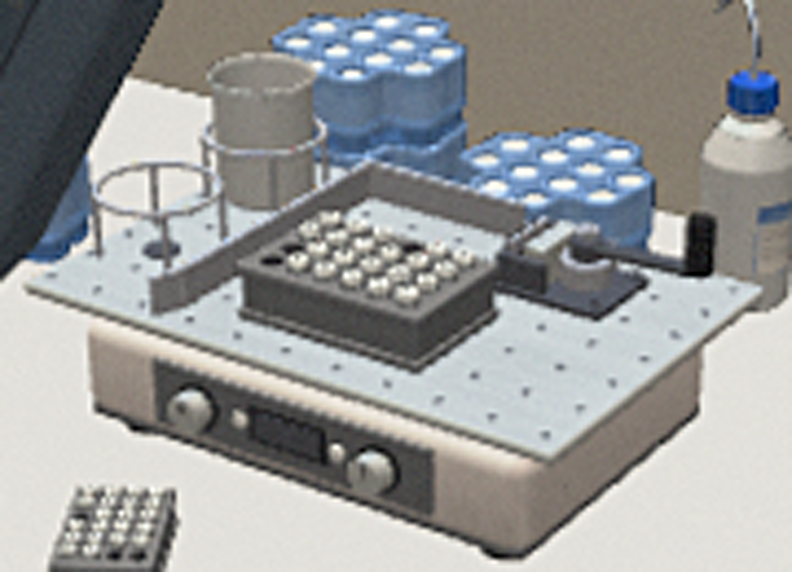

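```bash
cat > h.py <<'E'
import numpy as np, cv2
from scipy.spatial.transform import Rotation as R
TOP=dict(vertical_fov=57.813593157100065,cx=316.74881945522696,cy=243.16543571260993,origin=[0.39500093,-0.16505832,1.30007481],orientation=[0.70977455,-0.70335039,0.03172504,-0.02262383])
def toworld(d,uv,z):
    uv=np.atleast_2d(uv).astype(float); f=240/np.tan(np.radians(d['vertical_fov']/2))
    r=np.c_[(uv[:,0]-d['cx'])/f,(uv[:,1]-d['cy'])/f,np.ones(len(uv))]
    w=R.from_quat(d['orientation']).apply(r); o=np.array(d['origin'])
    return (o+w*((z-o[2])/w[:,2])[:,None])[:,:2]
def proj(d,P):
    f=240/np.tan(np.radians(d['vertical_fov']/2))
    c=R.from_quat(d['orientation']).inv().apply(np.atleast_2d(P)-np.array(d['origin']))
    return np.c_[c[:,0]/c[:,2]*f+d['cx'],c[:,1]/c[:,2]*f+d['cy']]
def fit(obj,w):
    a=obj-obj.mean(0);b=w-w.mean(0)
    th=np.arctan2((a[:,0]*b[:,1]-a[:,1]*b[:,0]).sum(),(a*b).sum())
    M=np.array([[np.cos(th),-np.sin(th)],[np.sin(th),np.cos(th)]])
    t=w.mean(0)-M@obj.mean(0); return th,t,(w-(obj@M.T+t))
E
python3 - <<'E'
from h import *
np.set_printoptions(precision=4,suppress=True)
z=lambda p:(np.array(p)+.5)/5-.5+[175,168]
w=toworld(TOP,z([(80,42),(743,70),(722,500),(48,470)]),.1)
th,t,e=fit(np.array([(74,168),(74,-206),(-168,-206),(-168,168)])/1e3,w); print('shaker',np.degrees(th),t,e)
# bar inner corner top z=.126, lever grip top .165
c,s=np.cos(th),np.sin(th);M=np.array([[c,-s],[s,c]])
inv=lambda p:(p-t)@M
print('barcorner',inv(toworld(TOP,z([(255,98)]),.126))*1e3,'exp 43,64')
print('bar end right',inv(toworld(TOP,z([(463,104)]),.126))*1e3,'exp 43,-51')
print('left bar lower',inv(toworld(TOP,z([(236,395)]),.126))*1e3,'y 64')
print('grip',inv(toworld(TOP,z([(715,158)]),.165))*1e3,'exp 6,-192')
print('pivot',inv(toworld(TOP,z([(583,170)]),.145))*1e3,'exp 6,-120')
w=toworld(TOP,z([(292,262),(535,272),(527,431),(290,420)]),.136)
th2,t2,e=fit(np.array([(43,64),(43,-64),(-43,-64),(-43,64)])/1e3,w); print('rack',np.degrees(th2),t2,e,'in shaker',inv(t2)*1e3,np.degrees(th2-th))
print(M@np.array([.006,-.192])+t,M@[.006,-.12]+t)
E
```

```text
shaker -2.05359922353055 [0.5942 0.0108] [[-0.0019 -0.0023]
 [-0.0001  0.001 ]
 [ 0.0011  0.0021]
 [ 0.0009 -0.0008]]
barcorner [[39.9889 60.9441]] exp 43,64
bar end right [[ 42.0182 -52.4687]] exp 43,-51
left bar lower [[-122.6778   61.3447]] y 64
grip [[  11.6437 -191.0595]] exp 6,-192
pivot [[   5.4269 -120.7214]] exp 6,-120
rack -1.5694659933984016 [ 0.5003 -0.0186] [[ 0.      0.002 ]
 [-0.0005 -0.0007]
 [-0.0004 -0.0001]
 [ 0.0009 -0.0012]] in shaker [-92.7175 -32.7636] 0.4841332301321481
[ 0.5933 -0.1813] [ 0.5959 -0.1093]
```

```bash
cat >> h.py <<'E'
def delta(pos,heading_deg=None,extra=None):
    "deltas (tool axes) from present pose to world pos and tool-x heading"
    from station import manip
    s=manip.sense(); r=R.from_quat(s['tool_rot']); x=r.apply([1,0,0]); h=np.degrees(np.arctan2(x[1],x[0]))
    d=r.inv().apply(np.array(pos)-s['tcp_pos'])
    turn=0 if heading_deg is None else -((heading_deg-h+180)%360-180)
    print('t',round(s['t'],2),'pos',s['tcp_pos'].round(4),'head',round(h,2),'F',np.round(s['force'],1),'gap',round(s['finger_gap'],2),'-> d',d.round(4),'turn',round(turn,1))
def snap(n,name,crop=None,k=1):
    from station import manip
    d=manip.snapshot(n); im=d['img'][:,:,::-1]
    if crop: x0,y0,x1,y1=crop; im=im[y0:y1,x0:x1]
    cv2.imwrite('pics/'+name,cv2.resize(im,None,fx=k,fy=k,interpolation=cv2.INTER_CUBIC) if k!=1 else im)
    d.pop('img'); import json; json.dump({a:(b if isinstance(b,(float,str)) else np.array(b).tolist()) for a,b in d.items()},open('pics/'+name[:-4]+'.json','w'))
    return d
E
python3 -c "
from h import *
delta([.52,-.13,.33],-2); delta([.255,-.57,.33])
from station import manip; print(manip.tip_extent)"
```

```text
t 0.15 pos [ 0.2552 -0.5699  0.2385] head -65.89 F [-0.9 -1.  -0.1] gap 1.0 -> d [-0.2935 -0.4214 -0.0908] turn -63.9
t 0.15 pos [ 0.2552 -0.5699  0.2385] head -65.89 F [-0.9 -1.  -0.1] gap 1.0 -> d [-0.0002  0.0002 -0.0915] turn 0
0.008
```

Request:
move_arm(
  deltas=[
    [[0,0,-0.04,0],[0,0,-0.08,0],[0,0,-0.092,0],[-0.02,-0.03,-0.092,-7],[-0.04,-0.06,-0.092,-14],[-0.06,-0.09,-0.092,-20],[-0.08,-0.12,-0.092,-26],[-0.1,-0.15,-0.092,-32],[-0.12,-0.18,-0.092,-38],[-0.143,-0.21,-0.092,-44],[-0.165,-0.24,-0.092,-50],[-0.19,-0.27,-0.092,-55],[-0.21,-0.3,-0.092,-60],[-0.23,-0.33,-0.092,-64],[-0.25,-0.36,-0.091,-64],[-0.27,-0.39,-0.091,-64],[-0.2935,-0.421,-0.091,-64],[-0.2935,-0.421,-0.091,-64],[-0.2935,-0.421,-0.091,-64]],
  ],
  gripper=0.35,
)

```text
t: 1.73
tcp_pos: [0.52, -0.1282, 0.3298]
tool_rot: [1.0, -0.014, -0.001, -0.001]
force: [-1.6, -0.6, -0.0]
finger_gap: 0.35
```

```bash
python3 -c "
from h import *
d=snap('wrist','w1.png'); print(d); delta([.52,-.13,.33],-2)"
```

```text
{'vertical_fov': 62.45102331653815, 'cx': 315.16861141130096, 'cy': 238.64893675782216, 'origin': array([ 0.52370154, -0.04532654,  0.46415964]), 'orientation': array([ 0.9867777 , -0.01386129, -0.00302418,  0.16145739])}
t 1.78 pos [ 0.5195 -0.1295  0.3298] head -1.76 F [ 0.2  0.  -0.9] gap 0.35 -> d [ 0.0005  0.0004 -0.0002] turn 0.2
```

View pics/w1.png

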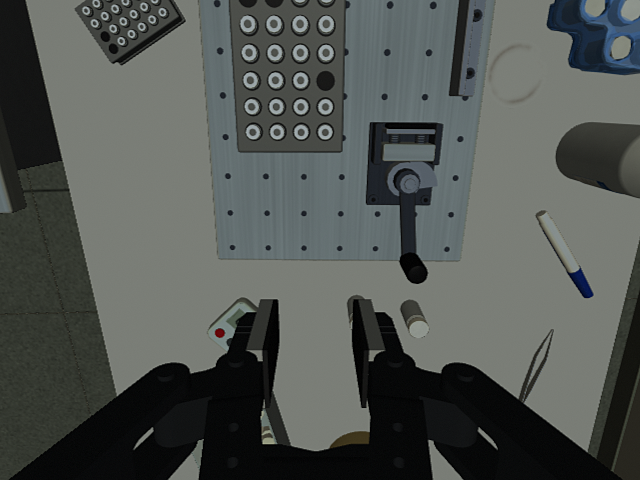

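Request:
move_arm(
  deltas=[
    [[0,-0.04,-0.02,0],[0,-0.08,-0.04,0],[0,-0.12,-0.05,0],[0,-0.13,-0.05,0],[0,-0.13,-0.05,0],[0,-0.13,-0.05,0]],
  ],
)

```text
t: 2.28
tcp_pos: [0.5232, -0.0005, 0.3801]
tool_rot: [1.0, -0.015, -0.001, -0.0]
force: [0.4, 0.9, -0.4]
finger_gap: 0.354
```

```bash
python3 -c "
from h import *
d=snap('wrist','w2.png'); print(d); delta([.52,-.0,.38],-2)"
```

```text
{'vertical_fov': 62.45102331653815, 'cx': 315.16861141130096, 'cy': 238.64893675782216, 'origin': array([0.52713435, 0.08254205, 0.51432364]), 'orientation': array([ 0.98664208, -0.01501153, -0.00327036,  0.16217698])}
t 2.33 pos [ 0.5232 -0.0012  0.3797] head -1.84 F [0.3 0.7 0.3] gap 0.35 -> d [-0.0032 -0.0011 -0.0003] turn 0.2
```

View pics/w2.png

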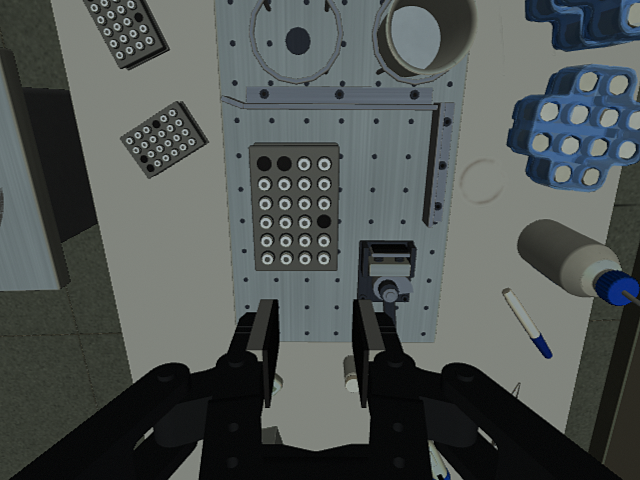

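```bash
python3 -c "
import cv2
a=cv2.imread('pics/w2.png')
cv2.imwrite('pics/w2a.png',cv2.resize(a[80:280,220:470],None,fx=3,fy=3,interpolation=cv2.INTER_CUBIC))
cv2.imwrite('pics/w1a.png',cv2.resize(cv2.imread('pics/w1.png')[90:290,200:450],None,fx=3,fy=3,interpolation=cv2.INTER_CUBIC))"
```

```text
(no output)
```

View pics/w2a.png

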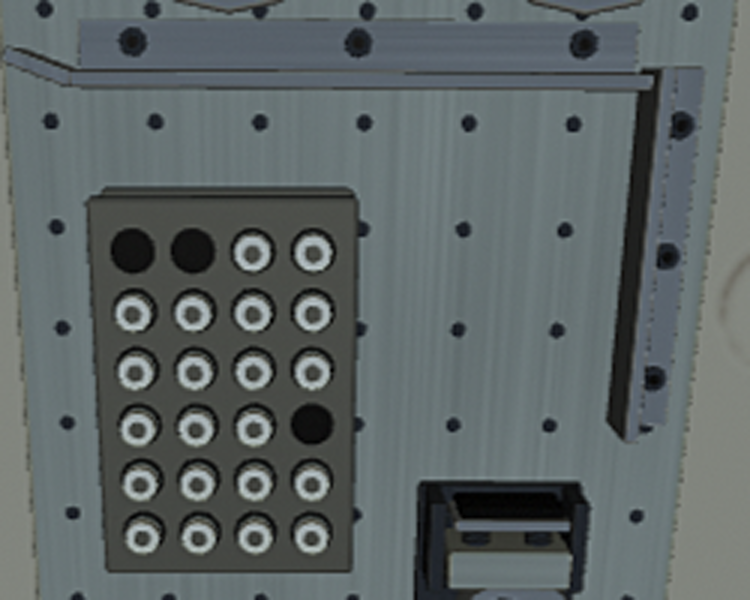

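View pics/w1a.png

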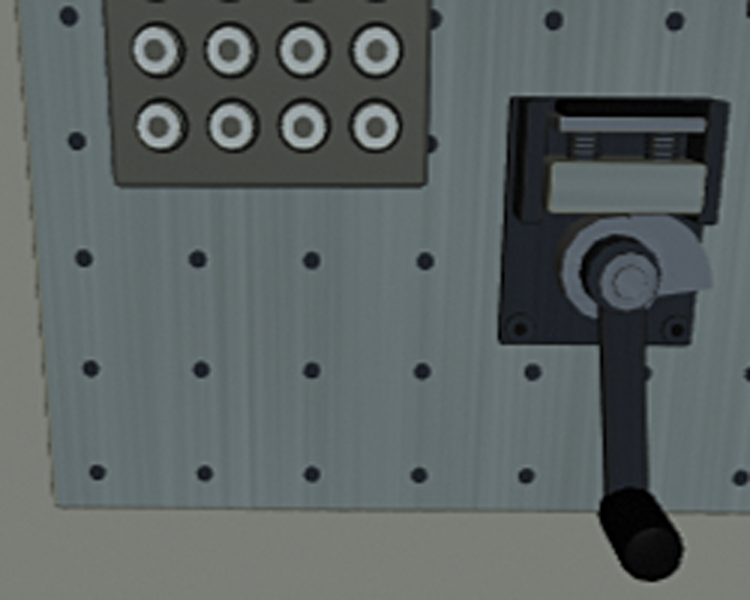

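```bash
python3 - <<'E'
from h import *
import json
np.set_printoptions(precision=4,suppress=True)
A=json.load(open('pics/w2.json'));B=json.load(open('pics/w1.json'))
za=lambda p:(np.array(p)+.5)/3-.5+[220,80]
zb=lambda p:(np.array(p)+.5)/3-.5+[200,90]
r=toworld(A,za([(88,197),(356,194),(352,571),(107,571)]),.136)
obj=np.array([(-43,64),(43,64),(43,-64),(-43,-64)])/1e3
th2,t2,e=fit(obj,r);print('rack',np.degrees(th2),t2);print(e)
L=toworld(A,za([(75,84),(652,88)]),.126);print('left bar',L,np.degrees(np.arctan2(*(L[1]-L[0])[::-1])))
K=toworld(A,za([(657,72),(627,440)]),.126);print('back bar',K)
K=toworld(A,za([(638,80),(610,422)]),.1);print('back bar base',K)
print('grip',toworld(B,zb([(652,553)]),.165),'pivot',toworld(B,zb([(632,281)]),.145),'corner',toworld(B,zb([(55,507)]),.1), 'padbk',toworld(B,zb([(562,117),(704,117)]),.132))
E
```

```text
rack -1.5290401075495854 [ 0.5036 -0.0155]
[[ 0.0013 -0.0009]
 [-0.0012 -0.0003]
 [-0.0007  0.0005]
 [ 0.0006  0.0007]]
left bar [[0.4608 0.0821]
 [0.6399 0.0754]] -2.1348320507872947
back bar [[ 0.6411  0.0801]
 [ 0.6391 -0.0388]]
back bar base [[ 0.6426  0.0776]
 [ 0.64   -0.0399]]
grip [[ 0.6032 -0.1788]] pivot [[ 0.5988 -0.1074]] corner [[ 0.4232 -0.1859]] padbk [[ 0.5808 -0.0647]
 [ 0.6191 -0.0658]]
```

```bash
python3 -c "
from h import *
delta([.501,-.114,.38],-1.9);delta([.501,-.114,.119],-1.9)"
```

```text
t 2.33 pos [ 0.5232 -0.0012  0.3797] head -1.84 F [0.3 0.7 0.3] gap 0.35 -> d [-0.0186  0.1135 -0.0003] turn 0.1
t 2.33 pos [ 0.5232 -0.0012  0.3797] head -1.84 F [0.3 0.7 0.3] gap 0.35 -> d [-0.018   0.1136  0.2607] turn 0.1
```

Request:
move_arm(
  deltas=[
    [[-0.008,0.04,0,0],[-0.015,0.08,0.02,0],[-0.018,0.112,0.05,0],[-0.018,0.114,0.09,0],[-0.018,0.114,0.13,0],[-0.018,0.114,0.17,0],[-0.018,0.114,0.2,0],[-0.018,0.114,0.225,0],[-0.018,0.114,0.245,0],[-0.018,0.114,0.255,0],[-0.018,0.114,0.26,0],[-0.018,0.114,0.26,0],[-0.018,0.114,0.26,0]],
  ],
)

```text
t: 3.42
tcp_pos: [0.5015, -0.1154, 0.1203]
tool_rot: [1.0, -0.017, -0.0, 0.0]
force: [0.7, -0.6, 0.8]
finger_gap: 0.35
```

```bash
python3 -c "
from h import *
d=snap('wrist','w3.png');snap('scene','s3.png',(190,130,370,280),4.2); delta([.501,-.09,.119],-1.9)"
```

```text
t 3.52 pos [ 0.5019 -0.1151  0.1209] head -1.86 F [ 0.3 -0.7 -0.3] gap 0.35 -> d [-0.0017 -0.025   0.0019] turn 0.0
```

View pics/w3.png

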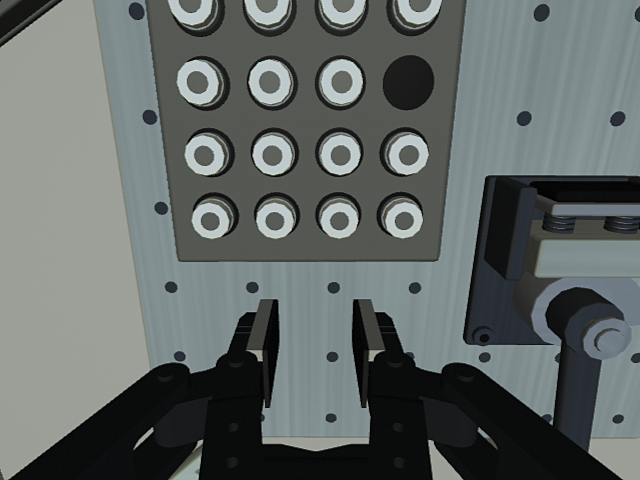

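View pics/s3.png

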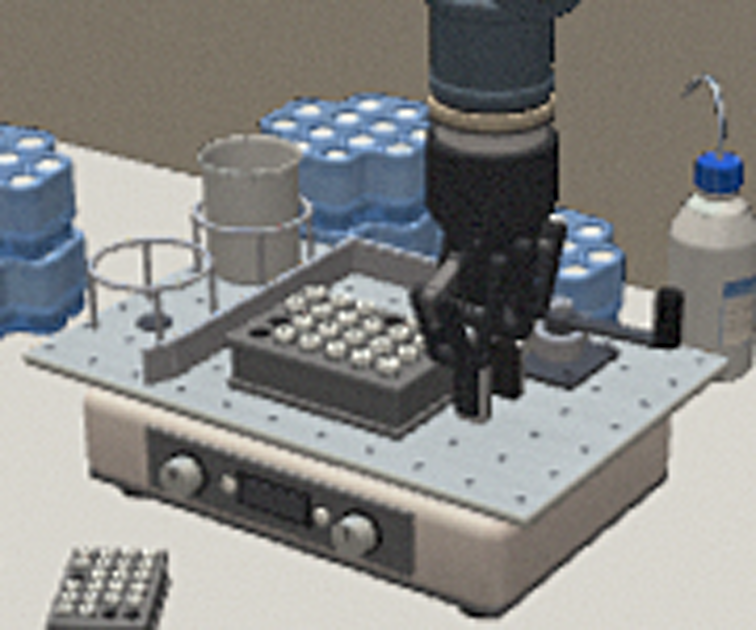

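Request:
move_arm(
  deltas=[
    [[0,-0.008,0,0],[0,-0.014,0,0],[0,-0.018,0,0],[0,-0.021,0,0],[0,-0.024,0,0],[0,-0.027,0,0],[0,-0.03,0,0],[0,-0.033,0,0],[0,-0.036,0,0],[0,-0.039,0,0],[0,-0.042,0,0],[0,-0.045,0,0],[0,-0.048,0,0],[0,-0.05,0,0],[0,-0.05,0,0]],
  ],
)

```text
t: 4.77
tcp_pos: [0.5033, -0.0644, 0.1208]
tool_rot: [1.0, -0.016, 0.0, 0.0]
force: [0.5, -1.0, -0.8]
finger_gap: 0.354
```

```bash
python3 -c "
from h import *
d=snap('top','t4.png',(175,168,335,278),5); delta([.501,-.09,.119],-1.9)"
```

```text
t 4.82 pos [ 0.5032 -0.0644  0.1207] head -1.86 F [ 0.8 -0.1 -0.2] gap 0.35 -> d [-0.0013  0.0257  0.0017] turn 0.0
```

View pics/t4.png

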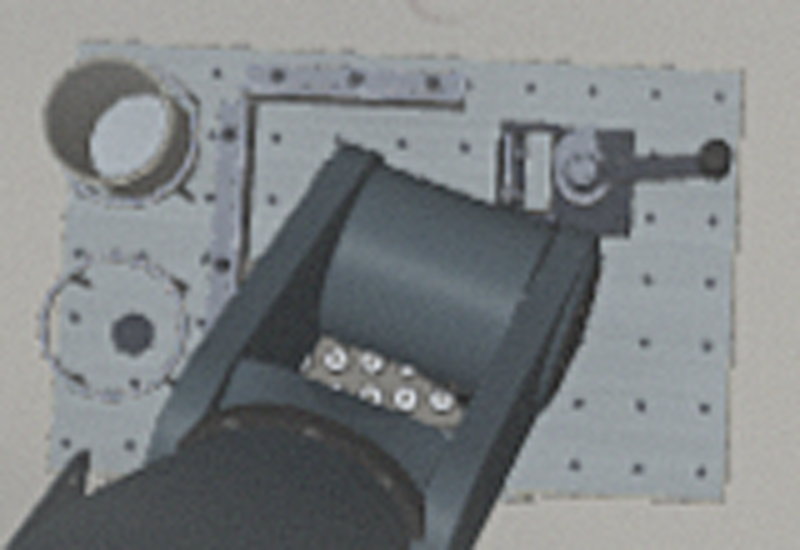

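Request:
move_arm(
  deltas=[
    [[0,-0.002,0,0],[0,-0.0035,0,0],[0,-0.005,0,0],[0,-0.005,0,0]],
  ],
)

```text
t: 5.15
tcp_pos: [0.5032, -0.0603, 0.1206]
tool_rot: [1.0, -0.016, -0.0, 0.001]
force: [-0.9, -6.7, 1.2]
finger_gap: 0.35
```

Request:
move_arm(
  deltas=[
    [[0,-0.0007,0,0],[0,-0.0014,0,0],[0,-0.002,0,0]],
  ],
)

```text
t: 5.4
tcp_pos: [0.5032, -0.0603, 0.1207]
tool_rot: [1.0, -0.015, -0.0, 0.003]
force: [-2.4, -11.9, 0.9]
finger_gap: 0.346
```

```bash
python3 -c "
from h import *
d=snap('wrist','w5.png'); delta([.501,-.09,.119],-1.9)"
```

```text
t 5.45 pos [ 0.5032 -0.0604  0.1207] head -1.73 F [ -1.4 -10.6   1.4] gap 0.35 -> d [-0.0013  0.0297  0.0019] turn 0.2
```

View pics/w5.png

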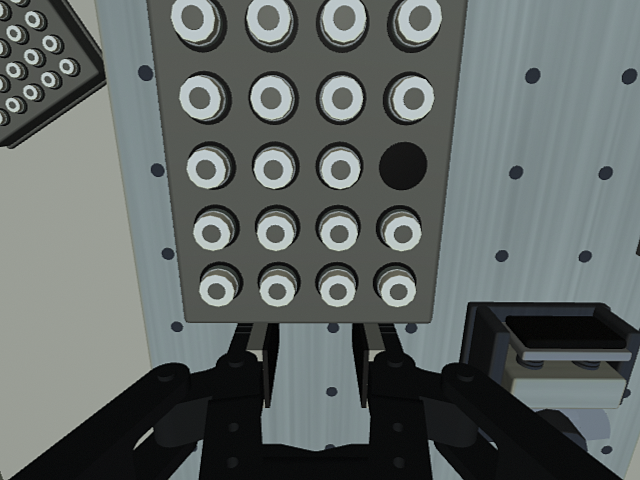

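```bash
python3 -c "
from h import *
delta([.428,.018,.22],-92);delta([.428,.018,.119],-92)
from station import manip; print(manip.sense()['q'])"
```

```text
t 5.45 pos [ 0.5032 -0.0604  0.1207] head -1.73 F [ -1.4 -10.6   1.4] gap 0.35 -> d [-0.0776 -0.0755 -0.0997] turn 90.3
t 5.45 pos [ 0.5032 -0.0604  0.1207] head -1.73 F [ -1.4 -10.6   1.4] gap 0.35 -> d [-0.0776 -0.0761  0.0013] turn 90.3
[-0.33695183  0.55645996  1.83364334 -0.00811862  0.75060682 -0.30074861]
```

Request:
move_arm(
  deltas=[
    [[0,0.01,0,0],[0,0.022,0,0],[0,0.022,-0.04,0],[0,0.022,-0.08,0],[0,0.022,-0.1,7],[-0.03,0.0,-0.1,14],[-0.06,-0.03,-0.1,21],[-0.078,-0.06,-0.1,28],[-0.078,-0.076,-0.1,35],[-0.078,-0.076,-0.1,42],[-0.078,-0.076,-0.1,49],[-0.078,-0.076,-0.1,56],[-0.078,-0.076,-0.1,63],[-0.078,-0.076,-0.1,70],[-0.078,-0.076,-0.09,77],[-0.078,-0.076,-0.08,84],[-0.078,-0.076,-0.07,90],[-0.078,-0.076,-0.06,90],[-0.078,-0.076,-0.06,90]],
  ],
  gripper=0.7,
)

```text
t: 7.03
tcp_pos: [0.4262, 0.0184, 0.1788]
tool_rot: [-0.696, 0.718, 0.0, -0.003]
force: [-0.5, 0.5, -0.6]
finger_gap: 0.701
```

```bash
python3 -c "
from h import *
d=snap('wrist','w6.png'); delta([.428,.018,.119],-92)"
```

```text
t 7.08 pos [0.4267 0.0183 0.1796] head -91.75 F [-0.1  1.1  0.1] gap 0.7 -> d [ 0.     -0.0015  0.0605] turn 0.2
```

View pics/w6.png

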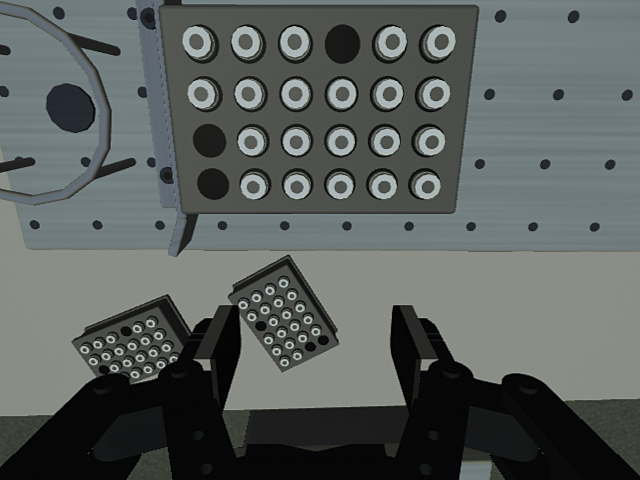

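Request:
move_arm(
  deltas=[
    [[0,0,0.025,0],[0,0,0.045,0],[0,0,0.058,0],[0,0,0.06,0],[0,-0.008,0.06,0],[0,-0.014,0.06,0],[0,-0.018,0.06,0],[0,-0.022,0.06,0],[0,-0.026,0.06,0],[0,-0.03,0.06,0],[0,-0.034,0.06,0],[0,-0.038,0.06,0],[0,-0.042,0.06,0],[0,-0.046,0.06,0],[0,-0.05,0.06,0],[0,-0.05,0.06,0]],
  ],
)

```text
t: 8.42
tcp_pos: [0.4783, 0.0163, 0.1194]
tool_rot: [-0.696, 0.718, -0.001, -0.002]
force: [0.4, -0.4, 0.4]
finger_gap: 0.701
```

```bash
python3 -c "
from h import *
d=snap('wrist','w7.png'); delta([.541,.0145,.119],-91.9)"
```

```text
t 8.47 pos [0.4782 0.0163 0.1194] head -91.76 F [ 0.2 -0.5  0.2] gap 0.7 -> d [-0.0001 -0.0628  0.0004] turn 0.1
```

View pics/w7.png

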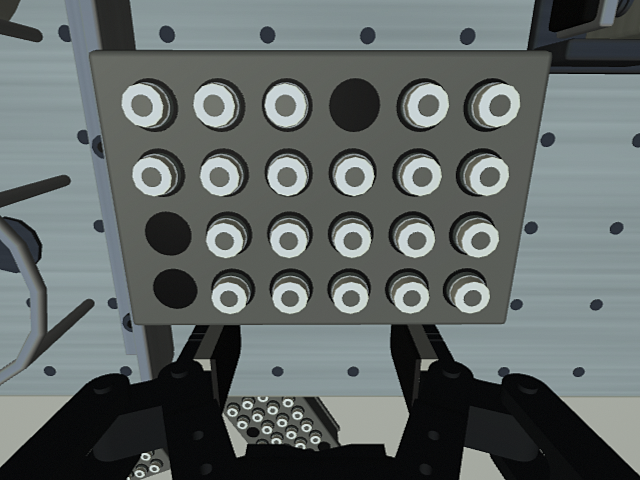

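Request:
move_arm(
  deltas=[
    [[0,-0.004,0,0],[0,-0.008,0,0],[0,-0.012,0,0],[0,-0.016,0,0],[0,-0.02,0,0],[0,-0.024,0,0],[0,-0.028,0,0],[0,-0.032,0,0],[0,-0.036,0,0],[0,-0.04,0,0],[0,-0.044,0,0],[0,-0.048,0,0],[0,-0.051,0,0],[0,-0.054,0,0],[0,-0.054,0,0]],
  ],
)

```text
t: 9.72
tcp_pos: [0.5331, 0.0145, 0.1195]
tool_rot: [-0.696, 0.718, -0.002, -0.002]
force: [-0.6, -0.4, -0.0]
finger_gap: 0.698
```

```bash
python3 -c "
from h import *
d=snap('wrist','w8.png'); delta([.541,.0145,.119],-91.9)"
```

```text
t 9.77 pos [0.5331 0.0145 0.1196] head -91.76 F [ 0.3 -1.4  0.9] gap 0.7 -> d [-0.0002 -0.0079  0.0006] turn 0.1
```

View pics/w8.png

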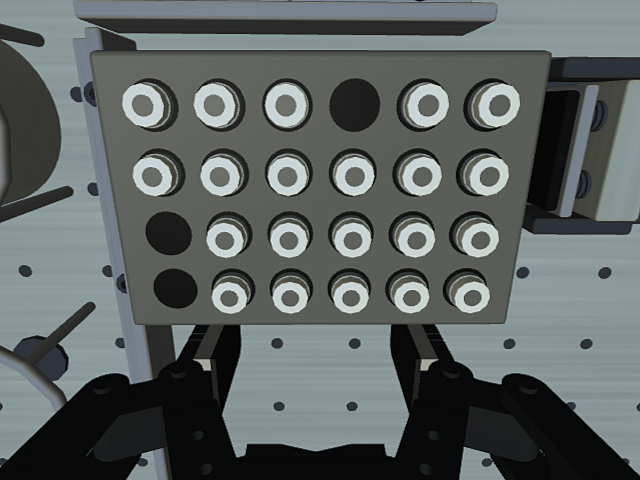

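Request:
move_arm(
  deltas=[
    [[0,-0.002,0,0],[0,-0.004,0,0],[0,-0.005,0,0],[0,-0.005,0,0]],
  ],
)

```text
t: 10.1
tcp_pos: [0.5385, 0.0144, 0.1196]
tool_rot: [-0.696, 0.718, -0.002, -0.001]
force: [-1.3, -0.8, -0.1]
finger_gap: 0.7
```

Request:
move_arm(
  deltas=[
    [[0,-0.001,0,0],[0,-0.002,0,0],[0,-0.0025,0,0]],
  ],
)

```text
t: 10.35
tcp_pos: [0.541, 0.0143, 0.1196]
tool_rot: [-0.696, 0.718, -0.002, -0.001]
force: [-1.9, -0.2, 0.2]
finger_gap: 0.7
```

Request:
move_arm(
  deltas=[
    [[0,-0.001,0,0],[0,-0.002,0,0],[0,-0.002,0,0]],
  ],
)

```text
t: 10.6
tcp_pos: [0.5417, 0.0143, 0.1195]
tool_rot: [-0.696, 0.718, -0.001, -0.002]
force: [-4.1, -0.9, 4.4]
finger_gap: 0.698
```

```bash
python3 -c "
from h import *
d=snap('wrist','w9.png'); delta([.541,.0145,.119],-91.9)"
```

```text
t 10.65 pos [0.5417 0.0143 0.1195] head -91.76 F [-5.4 -0.5  3. ] gap 0.71 -> d [-0.0002  0.0007  0.0005] turn 0.1
```

View pics/w9.png

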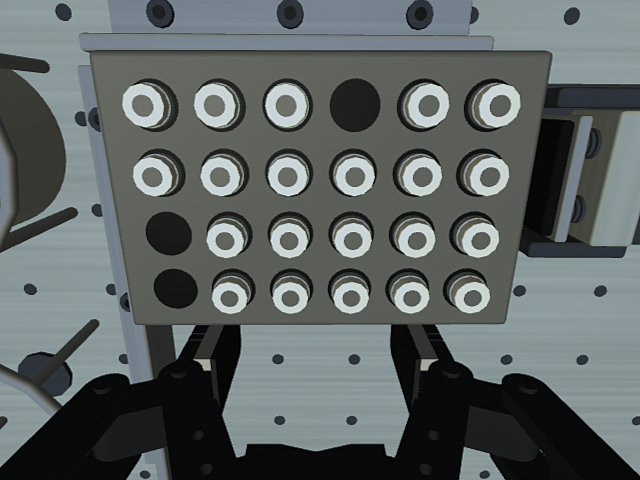

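Request:
move_arm(
  deltas=[
    [[0,-0.001,0,0],[0,-0.002,0,0],[0,-0.0025,0,0],[0,-0.0025,0,0]],
  ],
)

```text
t: 10.98
tcp_pos: [0.5417, 0.0144, 0.1194]
tool_rot: [-0.696, 0.718, 0.001, -0.004]
force: [-8.0, -1.1, 5.2]
finger_gap: 0.701
```

```bash
python3 -c "
from h import *
delta([.541,.0145,.119],-91.9)"
```

```text
t 10.98 pos [0.5417 0.0144 0.1194] head -91.76 F [-8.  -1.1  5.2] gap 0.7 -> d [-0.      0.0007  0.0004] turn 0.1
```

Request:
move_arm(
  deltas=[
    [[0,0.008,0,0],[0,0.02,0,0],[0,0.03,-0.02,0],[0.02,0.035,-0.06,0],[0.045,0.038,-0.1,0],[0.065,0.04,-0.14,0],[0.075,0.04,-0.18,0],[0.075,0.04,-0.21,0],[0.075,0.04,-0.21,0],[0.075,0.04,-0.21,0]],
  ],
  gripper=0.0,
)

```text
t: 11.82
tcp_pos: [0.5035, -0.0595, 0.3333]
tool_rot: [-0.696, 0.718, -0.004, -0.001]
force: [-0.5, 0.3, -0.2]
finger_gap: 0.001
```

```bash
python3 -c "
from h import *
d=snap('wrist','w10.png'); delta([.541,.0145,.119],-91.9)
im=cv2.imread('pics/w10.png'); cv2.imwrite('pics/w10a.png',cv2.resize(im[0:300],None,fx=1.25,fy=1.25))"
```

```text
t 11.87 pos [ 0.5018 -0.0587  0.331 ] head -91.77 F [-0.5 -0.2 -0.3] gap -0.0 -> d [-0.0755 -0.0374  0.2114] turn 0.1
```

View pics/w10.png

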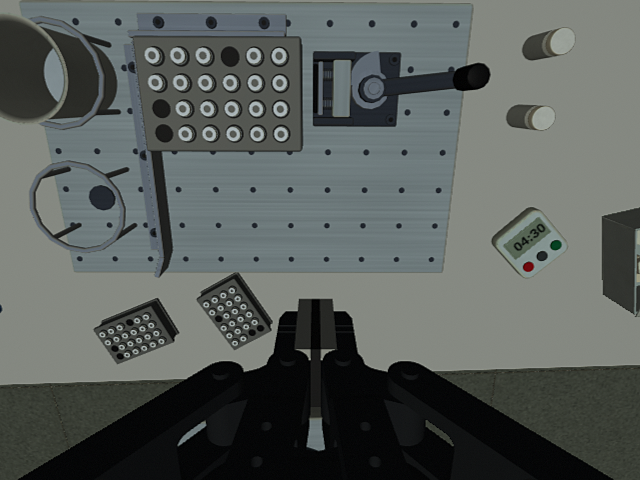

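```bash
python3 -c "
import cv2
im=cv2.imread('pics/w10.png'); cv2.imwrite('pics/w10a.png',cv2.resize(im[0:190,110:310],None,fx=4,fy=3.999,interpolation=cv2.INTER_CUBIC)[:600]);cv2.imwrite('pics/w10b.png',cv2.resize(im[30:150,300:500],None,fx=4,fy=4,interpolation=cv2.INTER_CUBIC))"
```

```text
(no output)
```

View pics/w10a.png

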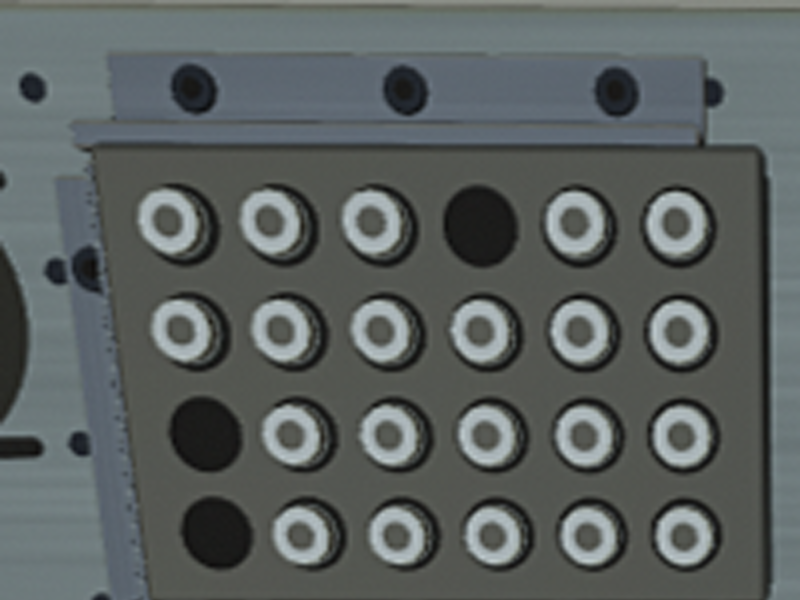

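View pics/w10b.png

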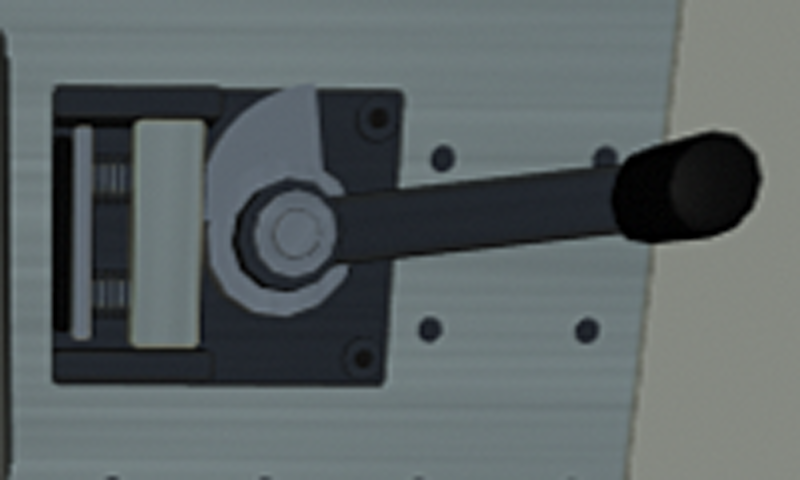

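```bash
python3 - <<'E'
from h import *
import json
np.set_printoptions(precision=4,suppress=True)
A=json.load(open('pics/w10.json'))
zb=lambda p:(np.array(p)+.5)/4-.5+[300,30]
g=toworld(A,zb([(712,187)]),.165)[0];p=toworld(A,zb([(297,233)]),.145)[0];print(g,p,g-p,np.hypot(*(g-p)),np.degrees(np.arctan2(*(g-p)[::-1])))
za=lambda p:(np.array(p)+.5)/4-.5+[110,0]
r=toworld(A,za([(95,148),(760,148),(768,600)]),.136);print(r)
P=np.array([.5975,-.1073]); 
for a in range(5,96,5):
    h=np.radians(-91.9+a); gr=P+.072*np.array([np.cos(h),np.sin(h)]); push=np.array([-np.sin(h),np.cos(h)])
    t=gr-push*(9+11)/1e3
    print(a,gr,'tcp contact',t,'heading',round(-91.9+a,1))
delta([.58,-.18,.30],-86)
from station import manip; print(manip.sense()['q'])
E
```

```text
[ 0.6031 -0.1786] [ 0.5984 -0.1079] [ 0.0047 -0.0707] 0.07088595717320333 -86.23348700076613
[[ 0.6404  0.0725]
 [ 0.6367 -0.0526]
 [ 0.5531 -0.0506]]
5 [ 0.6014 -0.1792] tcp contact [ 0.5814 -0.1803] heading -86.9
10 [ 0.6076 -0.1786] tcp contact [ 0.5878 -0.1814] heading -81.9
15 [ 0.6138 -0.1774] tcp contact [ 0.5943 -0.182 ] heading -76.9
20 [ 0.6199 -0.1757] tcp contact [ 0.6009 -0.182 ] heading -71.9
25 [ 0.6257 -0.1735] tcp contact [ 0.6074 -0.1814] heading -66.9
30 [ 0.6314 -0.1708] tcp contact [ 0.6138 -0.1802] heading -61.9
35 [ 0.6368 -0.1676] tcp contact [ 0.6201 -0.1785] heading -56.9
40 [ 0.6419 -0.164 ] tcp contact [ 0.6262 -0.1763] heading -51.9
45 [ 0.6467 -0.1599] tcp contact [ 0.6321 -0.1735] heading -46.9
50 [ 0.6511 -0.1554] tcp contact [ 0.6377 -0.1703] heading -41.9
55 [ 0.6551 -0.1505] tcp contact [ 0.6431 -0.1665] heading -36.9
60 [ 0.6586 -0.1453] tcp contact [ 0.6481 -0.1623] heading -31.9
65 [ 0.6617 -0.1399] tcp contact [ 0.6527 -0.1577] heading -26.9
70 [ 0.6643 -0.1342] tcp contact [ 0.6568 -0.1527] heading -21.9
75 [ 0.6664 -0.1282] tcp contact [ 0.6606 -0.1474] heading -16.9
80 [ 0.668  -0.1221] tcp contact [ 0.6638 -0.1417] heading -11.9
85 [ 0.669  -0.1159] tcp contact [ 0.6666 -0.1358] heading -6.9
90 [ 0.6695 -0.1097] tcp contact [ 0.6688 -0.1297] heading -1.9
95 [ 0.6694 -0.1034] tcp contact [ 0.6705 -0.1234] heading 3.1
t 11.87 pos [ 0.5018 -0.0587  0.331 ] head -91.77 F [-0.5 -0.2 -0.3] gap -0.0 -> d [ 0.1187 -0.082   0.0314] turn -5.8
[-0.3344  0.2609  1.6037 -0.0063  1.2779  1.2692]
```

```bash
python3 -c "
from h import *
delta([.555,-.1805,.33],-87);delta([.555,-.1805,.147],-87)"
```

```text
t 11.87 pos [ 0.5018 -0.0587  0.331 ] head -91.77 F [-0.5 -0.2 -0.3] gap -0.0 -> d [ 0.1201 -0.0569  0.0015] turn -4.8
t 11.87 pos [ 0.5018 -0.0587  0.331 ] head -91.77 F [-0.5 -0.2 -0.3] gap -0.0 -> d [ 0.1191 -0.0574  0.1845] turn -4.8
```

Request:
move_arm(
  deltas=[
    [[0.035,-0.016,0,-2],[0.07,-0.034,0,-5],[0.105,-0.05,0.01,-5],[0.119,-0.057,0.04,-5],[0.119,-0.057,0.08,-5],[0.119,-0.057,0.12,-5],[0.119,-0.057,0.15,-5],[0.119,-0.057,0.17,-5],[0.119,-0.057,0.18,-5],[0.119,-0.057,0.1845,-5],[0.119,-0.057,0.1845,-5],[0.119,-0.057,0.1845,-5]],
  ],
)

```text
t: 12.87
tcp_pos: [0.5553, -0.1805, 0.1475]
tool_rot: [0.727, -0.687, 0.002, 0.003]
force: [0.5, -0.5, -0.6]
finger_gap: -0.001
```

```bash
python3 -c "
from h import *
d=snap('wrist','w11.png'); delta([.5814,-.1803,.147],-86.9)"
```

```text
t 12.92 pos [ 0.5556 -0.1807  0.1482] head -86.75 F [-0.1 -0.9  0.7] gap -0.0 -> d [ 0.001  -0.0257  0.0011] turn 0.1
```

View pics/w11.png

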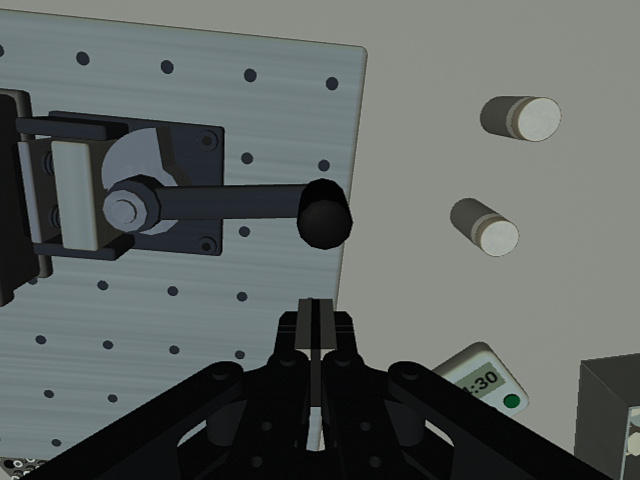

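```bash
cat > arc.py <<'E'
from h import *
from station import manip
def arc(angs,over=0.0):
    s=manip.sense(); r=R.from_quat(s['tool_rot']); x=r.apply([1,0,0]); h0=np.degrees(np.arctan2(x[1],x[0]))
    print(s['tcp_pos'].round(4),round(h0,1),np.round(s['force'],1))
    P=np.array([.5977,-.1073]); out=[]
    for a in angs:
        hd=-91.9+a; h=np.radians(hd); t=P+.072*np.array([np.cos(h),np.sin(h)])-np.array([-np.sin(h),np.cos(h)])*(.020-over)
        d=r.inv().apply(np.r_[t,.147]-s['tcp_pos']); out.append([round(d[0],3),round(d[1],3),round(d[2],3),round(-((hd-h0+180)%360-180))])
    print(out)
E
python3 -c "
from arc import *
arc(np.arange(2.5,46,2.5))"
```

```text
[ 0.5556 -0.1807  0.1482] -86.8 [-0.1 -0.9  0.7]
[[np.float64(0.0), np.float64(-0.023), np.float64(0.001), 3], [np.float64(0.001), np.float64(-0.026), np.float64(0.001), 0], [np.float64(0.002), np.float64(-0.029), np.float64(0.001), -2], [np.float64(0.003), np.float64(-0.032), np.float64(0.001), -5], [np.float64(0.003), np.float64(-0.036), np.float64(0.001), -7], [np.float64(0.003), np.float64(-0.039), np.float64(0.001), -10], [np.float64(0.004), np.float64(-0.042), np.float64(0.001), -12], [np.float64(0.004), np.float64(-0.045), np.float64(0.001), -15], [np.float64(0.004), np.float64(-0.049), np.float64(0.001), -17], [np.float64(0.004), np.float64(-0.052), np.float64(0.001), -20], [np.float64(0.003), np.float64(-0.055), np.float64(0.001), -22], [np.float64(0.003), np.float64(-0.058), np.float64(0.001), -25], [np.float64(0.002), np.float64(-0.061), np.float64(0.001), -27], [np.float64(0.001), np.float64(-0.065), np.float64(0.001), -30], [np.float64(0.001), np.float64(-0.068), np.float64(0.001), -32], [np.float64(-0.0), np.float64(-0.071), np.float64(0.001), -35], [np.float64(-0.002), np.float64(-0.074), np.float64(0.001), -37], [np.float64(-0.003), np.float64(-0.077), np.float64(0.001), -40]]
```

Request:
move_arm(
  deltas=[
    [[0,-0.01,0.001,0],[0.001,-0.018,0.001,0],[0.001,-0.023,0.001,0],[0.001,-0.026,0.001,0],[0.002,-0.029,0.001,-2],[0.003,-0.032,0.001,-5],[0.003,-0.036,0.001,-7],[0.003,-0.039,0.001,-10],[0.004,-0.042,0.001,-12],[0.004,-0.045,0.001,-15],[0.004,-0.049,0.001,-17],[0.004,-0.052,0.001,-20],[0.004,-0.052,0.001,-20]],
  ],
)

```text
t: 14.0
tcp_pos: [0.6078, -0.1816, 0.1471]
tool_rot: [0.835, -0.55, 0.001, 0.003]
force: [-0.6, -0.0, 0.6]
finger_gap: -0.002
```

```bash
python3 -c "
from arc import *
snap('wrist','w12.png')
arc(np.arange(27.5,73,2.5))" | sed 's/np.float64//g'
```

```text
[ 0.6078 -0.1816  0.1471] -66.8 [-0.8 -0.2  0.3]
[[(0.0), (-0.003), (0.0), -2], [(0.001), (-0.006), (0.0), -5], [(0.002), (-0.009), (0.0), -7], [(0.002), (-0.013), (0.0), -10], [(0.002), (-0.016), (0.0), -12], [(0.002), (-0.019), (0.0), -15], [(0.002), (-0.022), (0.0), -17], [(0.002), (-0.026), (0.0), -20], [(0.002), (-0.029), (0.0), -22], [(0.001), (-0.032), (0.0), -25], [(0.001), (-0.035), (-0.0), -27], [(0.0), (-0.039), (-0.0), -30], [(-0.001), (-0.042), (-0.0), -32], [(-0.002), (-0.045), (-0.0), -35], [(-0.003), (-0.048), (-0.0), -37], [(-0.004), (-0.051), (-0.0), -40], [(-0.006), (-0.054), (-0.0), -42], [(-0.007), (-0.057), (-0.0), -45], [(-0.009), (-0.059), (-0.0), -47]]
```

View pics/w12.png

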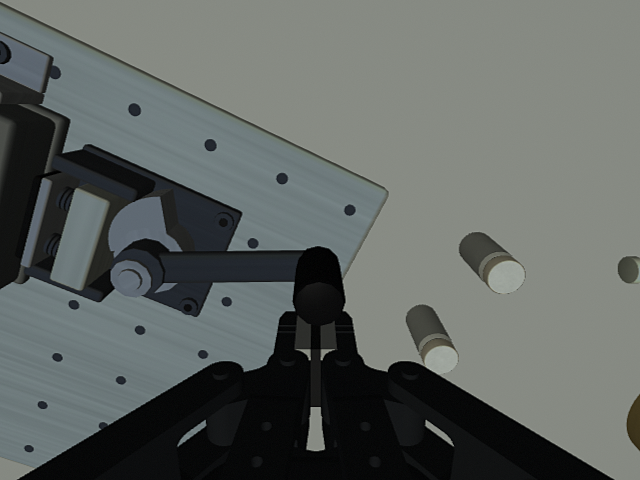

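Request:
move_arm(
  deltas=[
    [[0,-0.003,0,-2],[0.001,-0.006,0,-5],[0.002,-0.009,0,-7],[0.002,-0.013,0,-10],[0.002,-0.016,0,-12],[0.002,-0.019,0,-15],[0.002,-0.022,0,-17],[0.002,-0.026,0,-20],[0.002,-0.029,0,-22],[0.001,-0.032,0,-25],[0.001,-0.035,0,-27],[0,-0.039,0,-30],[-0.001,-0.042,0,-32],[-0.002,-0.045,0,-35],[-0.002,-0.045,0,-35]],
  ],
)

```text
t: 15.3
tcp_pos: [0.6483, -0.1619, 0.1469]
tool_rot: [0.962, -0.274, 0.0, 0.003]
force: [-1.3, -1.0, -0.4]
finger_gap: 0.001
```

```bash
python3 -c "
from arc import *
snap('wrist','w13.png')
arc(np.arange(62.5,94,2.5))" | sed 's/np.float64//g'
```

```text
[ 0.6484 -0.1619  0.1469] -31.9 [-0.5  0.1 -0.2]
[[(0.001), (-0.003), (-0.0), -2], [(0.002), (-0.006), (-0.0), -5], [(0.002), (-0.009), (-0.0), -7], [(0.002), (-0.012), (-0.0), -10], [(0.003), (-0.016), (-0.0), -12], [(0.003), (-0.019), (-0.0), -15], [(0.003), (-0.022), (-0.0), -17], [(0.003), (-0.025), (-0.0), -20], [(0.002), (-0.029), (-0.0), -22], [(0.002), (-0.032), (-0.0), -25], [(0.001), (-0.035), (-0.0), -27], [(0.0), (-0.038), (-0.0), -30], [(-0.0), (-0.041), (-0.0), -32]]
```

View pics/w13.png

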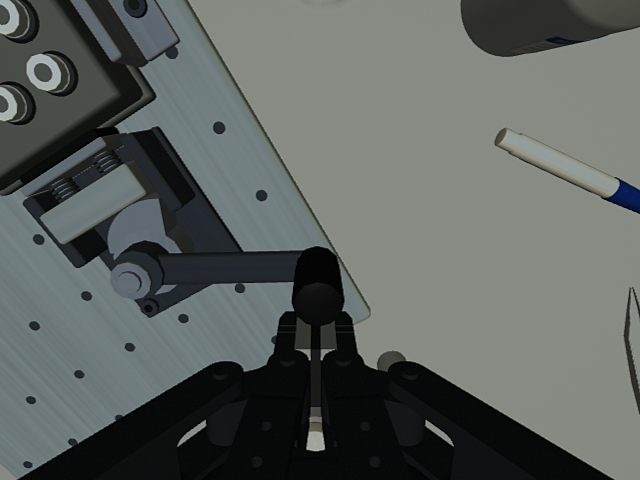

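Request:
move_arm(
  deltas=[
    [[0.001,-0.003,0,-2],[0.002,-0.006,0,-5],[0.002,-0.009,0,-7],[0.002,-0.012,0,-10],[0.003,-0.016,0,-12],[0.003,-0.019,0,-15],[0.003,-0.022,0,-17],[0.003,-0.025,0,-20],[0.002,-0.029,0,-22],[0.002,-0.032,0,-25],[0.001,-0.035,0,-27],[0.0,-0.037,0,-29],[0,-0.037,0,-29]],
  ],
)

```text
t: 16.43
tcp_pos: [0.6685, -0.1313, 0.1468]
tool_rot: [1.0, -0.026, 0.001, 0.004]
force: [0.4, -3.6, -0.7]
finger_gap: 0.002
```

Request:
move_arm(
  deltas=[
    [[0,-0.001,0,0],[0,-0.002,0,0],[0,-0.003,0,0],[0,-0.003,0,0]],
  ],
)

```text
t: 16.77
tcp_pos: [0.6685, -0.1312, 0.1469]
tool_rot: [1.0, -0.026, 0.001, 0.007]
force: [-1.5, -7.9, -1.0]
finger_gap: 0.001
```

```bash
python3 -c "
from arc import *
snap('wrist','w14.png')
arc(np.arange(88,98,2))" | sed 's/np.float64//g'
```

```text
[ 0.6685 -0.1312  0.1468] -3.0 [-1.  -7.3 -1.4]
[[(-0.0), (0.001), (-0.0), 1], [(0.0), (-0.002), (-0.0), -1], [(0.001), (-0.004), (-0.0), -3], [(0.002), (-0.007), (-0.0), -5], [(0.002), (-0.009), (-0.0), -7]]
```

View pics/w14.png

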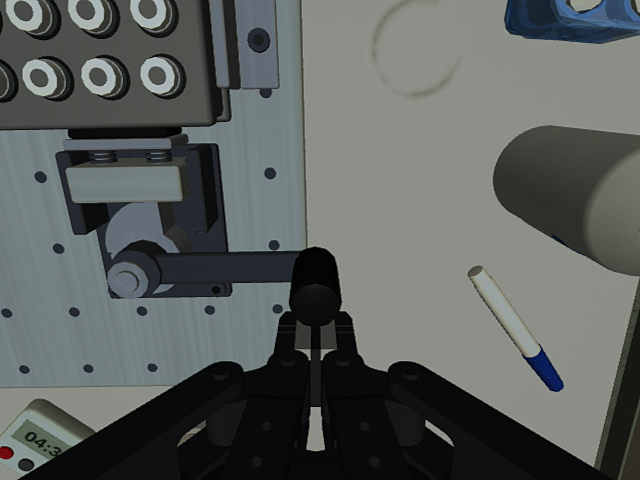

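Request:
move_arm(
  deltas=[
    [[0,-0.002,0,0],[0,-0.004,0,0],[0,-0.006,0,0],[0,-0.006,0,0]],
  ],
)

```text
t: 17.15
tcp_pos: [0.6685, -0.131, 0.147]
tool_rot: [1.0, -0.027, 0.001, 0.011]
force: [-2.1, -15.1, -1.4]
finger_gap: 0.001
```

Request:
move_arm(
  deltas=[
    [[0,0.003,0,0],[0,0.01,0,0],[0,0.025,0,0],[0,0.04,0,0],[0,0.045,-0.03,0],[0,0.045,-0.07,0],[0,0.045,-0.11,0],[-0.03,0.03,-0.15,0],[-0.06,0.01,-0.18,0],[-0.08,0.0,-0.2,0],[-0.09,0.0,-0.2,0],[-0.09,0.0,-0.2,0],[-0.09,0.0,-0.2,0]],
  ],
)

```text
t: 18.23
tcp_pos: [0.5786, -0.1222, 0.3475]
tool_rot: [1.0, -0.027, 0.002, 0.012]
force: [0.1, 0.2, -1.5]
finger_gap: -0.001
```

Request:
move_arm(
  deltas=[
    [[0,-0.03,0,0],[0,-0.07,0,0],[0,-0.1,0,0],[0,-0.1,0,0],[0,-0.1,0,0]],
  ],
)

```text
t: 18.65
tcp_pos: [0.5848, -0.0217, 0.3434]
tool_rot: [1.0, -0.026, 0.0, 0.011]
force: [-0.7, 0.6, 1.0]
finger_gap: -0.005
```

```bash
python3 -c "
from h import *
snap('wrist','w15.png'); delta([0,0,0]); snap('scene','s15.png')
im=cv2.imread('pics/w15.png')"
```

```text
t 18.7 pos [ 0.5848 -0.0227  0.3435] head -3.06 F [-0.3  0.  -1.1] gap -0.0 -> d [-5.857e-01  5.000e-04  3.427e-01] turn 0
```

View pics/w15.png

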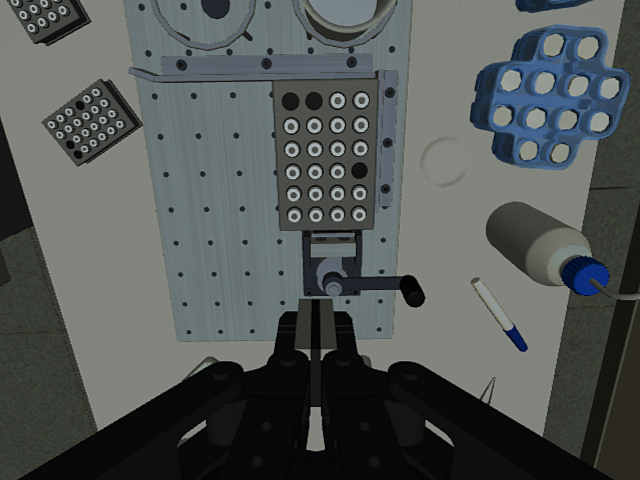

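View pics/s15.png

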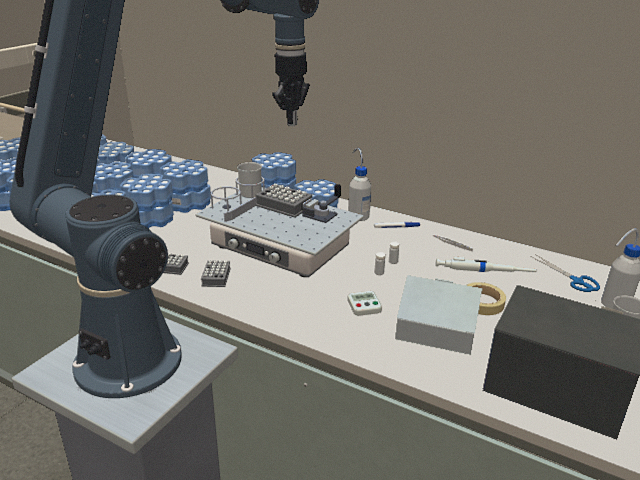

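```bash
python3 - <<'E'
from h import *
import json
im=cv2.imread('pics/w15.png'); cv2.imwrite('pics/w15a.png',cv2.resize(im[45:245,230:430],None,fx=3,fy=3,interpolation=cv2.INTER_CUBIC))
E
```

```text
(no output)
```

View pics/w15a.png

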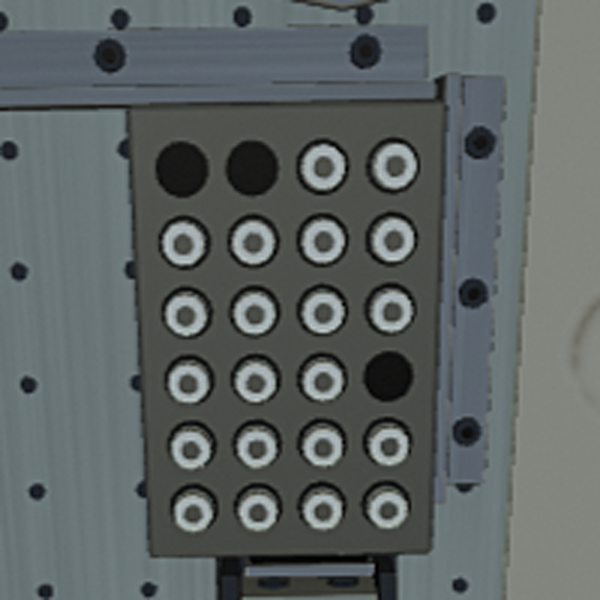

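```bash
python3 - <<'E'
from h import *
import json
A=json.load(open('pics/w15.json')); z=lambda p:(np.array(p)+.5)/3-.5+[230,45]
r=toworld(A,z([(131,107),(443,101),(432,553),(149,556)]),.136)
th,t,e=fit(np.array([(-43,64),(43,64),(43,-64),(-43,-64)])/1e3,r); print(np.degrees(th),t,e.round(4))
g=z([(0,104),(130,106)]); print('left bar',toworld(A,g,.126).round(4))
print('back bar outer/top-inner', toworld(A,z([(445,78),(437,500)]),.126).round(4),'outer',toworld(A,z([(460,78),(447,500)]),.126).round(4))
G=toworld(A,[[412,291]],.16);P=toworld(A,[[332,286]],.145);print('lever deg',np.degrees(np.arctan2(*(G-P)[0][::-1])))
E
```

```text
-2.0272799914757273 [0.59703471 0.01236884] [[ 0.0015 -0.001 ]
 [-0.0017 -0.0008]
 [-0.0002  0.0007]
 [ 0.0004  0.0011]]
left bar [[0.5212 0.0798]
 [0.5566 0.0775]]
back bar outer/top-inner [[ 0.6426  0.0801]
 [ 0.6405 -0.0389]] outer [[ 0.6467  0.0799]
 [ 0.6435 -0.039 ]]
lever deg -0.8667604071254856
```

```bash
python3 -c "
from station import manip; print(manip.sign_off())"
```

```text
the job is handed in; nothing more can be done
None
```

The rack is square in the corner against both stop bars, and the clamp is shut on it. I handed the job in at about 19 s, with the arm well clear of everything.

- **Pushing the rack:** I pushed it left onto the left bar until the force reached about 12 N. I then pushed it back onto the back bar, where it stopped moving at about 8 N.
- **Closing the clamp:** I pushed the lever round with closed fingertips until it hit its stop. It took 15 N there without moving.

**Last checks, from wrist pictures:**
- **Rack:** it sits at world (0.597, 0.012) and is turned −2.0°. I had estimated its home position at (0.595 to 0.596, 0.013), turned about −1.9 to −2.05°. That agrees within the roughly 2 mm the cameras allow.
- **Back bar:** the rack's top hides the line where it meets this bar. That contact rests on the force reading and the measured position.
- **Lever:** it measures −0.9° in world angle, within about 1° of the fully closed position.
- **Pad:** in the last wrist pictures it appears to be up against the rack.
- **Bystanders:** the vials, timer, tape and beaker look unmoved in the last scene picture. I did not measure them.

No check failed.

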